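# Open the wheel stand for loading and hold it

## Robot

A 6-joint arm with a two-finger parallel gripper is mounted at the origin on the work surface. World frame = base frame: x ahead of the robot, y to its left, z up, the work surface at z = 0. Lengths are in m, angles in degrees, forces in N, time in s.
With the tool pointing down it reaches from about 0.325 to 0.775 m from the base axis. Payload 5.5 kg.
Tool frame: the origin (TCP) lies midway between the tips of the shut fingers; the grasp point (between the pads) lies 19 mm behind it; z points along the fingers, x is the direction in which the jaws open and shut, and the axes are right-handed (so a half turn about z gives the same grasp; the last joint's range is limited). The gripper opens to 88 mm and grips with 3 to 60 N. Pads are 20 mm wide; open, the fingers measure 115 mm over their backs; the gripper's body (75 mm by 178 mm) begins 61 mm behind the grasp point.
Start: joints at [-70.457, 5.22, 70.514, -0, 104.267, -3.249], TCP at [0.232, -0.553, 0.223] pointing down, gripper open.
Joint ranges: [-164.24, 164.24], [-49.07, 125.15], [9.68, 141.18], [-86.29, 266.29], [3.28, 154.24], [-151.56, 151.56]. Speed limits (degrees/s): [147.25, 147.25, 172.46, 180, 180, 180].

## Interface

Orientations are given as [roll, pitch, yaw] about the fixed x, y, z axes, in that order (R = Rz(yaw) Ry(pitch) Rx(roll)).
In Python, from plant import read_state, imaging, r gives the robot as it stands. The module is installed in compiled form; this text tells all that it offers.
- The arm moves only by the tool jog_arm, never from a script. Its argument "targets" is a list of rows, each an object with "xyz": the shift along the world's x, y, z in mm, a list of three; "rot": the turn, a rotation vector about the world's x, y, z in degrees, a list of three; "claw": the gripper command: -1 is fully open, 1 is shut, values between are in proportion. A call has 1 to 5 rows; each row is the pose to reach, as a shift and turn from the pose measured when the call began; what a row does not reach only later rows make up. A row lasts 1/12 s, in which the tool goes at most 41.7 mm and 7.16 degrees, less where a joint would pass 70% of its speed; a pose out of reach is approached as far as the arm can. A call with a gripper value outside its range is refused whole. The fingers move at their own pace and stop on an object; "newtons" is the grip in N (left out, the last holds). Time passes only in rows, so rows that repeat a pose let the fingers close. It gives the time, the measured TCP pose, the force and the opening at its end, in the units of the state.
- read_state(): the state, without advancing time (a new reading comes with each control period).
- imaging.snapshot(name): name is "scene" or "top"; returns a dict with "image" (384x512x3 uint8, red, green, blue), "z_map" (384x512 float32, m along the optical axis (not along the pixel's ray), 0 where there is no reading), "camera_matrix" (3x3 intrinsics, pixels), "world_to_cam" (4x4, takes a point from world to camera coordinates). Camera axes: x right, y down, z forward; pixel columns grow to the right and rows downward; lengths in m; the calibration is good to about 2 mm. A picture is of the moment at which its call begins.
- r.hand_in(): hands the job in, once; it reports no verdict.
The state is a dict: "time_s": time; "joints": joint angles; "qvel": joint speeds; "joint_efforts": joint torques, N m; "eef_pos": TCP position; "tool_rot": TCP orientation; "wrist_force": force on the tool from outside, world axes, zero at the start; "wrist_torque": the same for the moment, N m; "width": finger opening in m.
Only numpy, scipy, OpenCV 4.12 (cv2) and the standard library are available. Lean on these libraries where they do the work, as an engineer would, in place of code of your own. Each camera call takes 0.05 s, during which the arm holds its last target.

## Task

Get the wheel stand ready for a colleague to drop in a wheel: swing its side leg out until it seats in its end position and let go of it; only then pull the sprung tailstock back by its upright grip until its pointer lines up with the fin of the clip on the edge of the base. Finish while still holding the tailstock there with the gripper, against its spring (it flies back if let go), and leave the loose things on the bench alone.

Things in the scene. Friction and masses are not known exactly. Their poses are not given: they have to be found in the camera images.
- stand: The wheel stand, fixed to the bench: a grey base plate 100 x 310 mm, top 22 mm above the bench, with a headstock (98 mm high) at its -y end, a sprung tailstock between, and an end bracket 85 mm high with a spring barrel at its +y end. Origin on the bench; the plate reaches from -140 to +170 mm along the stand's own y and 50 mm to either side in x; z up. The tailstock slides along the stand's y; the side leg is on the -x side.
- tailstock (a joint): Travel of the tailstock in m along the stand's +y: 0 = closed (where the spring keeps it), 0.080 = far stop. The spring pulls back with about 5 N at 0 and 9 N at 0.06, with under 1 N of friction. The wanted travel is set by the clip, between about 0.033 and 0.062.
- tailstock_grip (a point): Centre of the tailstock's grip: an upright black paddle with flat faces, 60 mm along the stand's x, 16 mm along its y, 45 mm high (94 to 139 mm above the bench), this point 119 mm above the bench. It stands on an aluminium block 54 x 40 mm whose top is 94 mm high. At travel 0 it is 35 mm from the stand's origin along +y, at x = 0.
- tailstock_pointer (a point): Tip of the tailstock's pointer, a steel blade 3 mm thick and 16 mm high low on the block's +x side, 44 mm from the slide's centre line and 39 mm above the bench; along y it is level with the grip's centre.
- clip_mark (a point): The fin on top of the small black clip (12 x 20 mm, 34 mm high) on the +x edge of the base plate: a steel fin 3 mm thick, reaching 43 mm high. Axes parallel to the stand's. The pointer lines up when it is at the same place as this point along the stand's y. It is fixed during the run.
- leg (a joint): Angle of the side leg in rad about a vertical hinge: 0 = folded along the base (pointing along the stand's +y), growing as the leg swings away from the base (anticlockwise seen from above); 1.75 = end position, pointing away from the base. It starts half-way out, between 0.6 and 0.95. It is over-centre: it stays by friction between about 0.5 and 1.5, snaps on to the end by itself past about 1.55, and stays there. Turning it takes under 3 N at the post.
- leg_post (a point): Mid-point of the upright round steel post on the leg, by which to move it: 14 mm in diameter, reaching from 23 to 78 mm above the bench, this point 56 mm above the bench, 85 mm from the hinge. The leg is a flat aluminium bar 18 mm wide and 12 mm thick, its top 23 mm high, that ends 120 mm from the hinge.
- leg_hinge (a point): Point on the leg's vertical hinge axis, 56 mm above the bench (axes as the stand's), at x = -64 mm, y = -110 mm of the stand. The hinge lug there and its small over-centre spring stay under 40 mm high.
- wheel_a_center (a point): Centre of a loose black wheel with aluminium hub, 90 mm in diameter, 50 mm high, lying flat behind the stand. Leave alone.
- wheel_b_center (a point): Centre of a second such wheel. Leave alone.
- bearing: Small loose steel bearing ring, 22 mm in diameter, 7 mm high, beside the stand on its -x side; origin at its underside. Leave alone.
- tub: White tub, 90 mm in diameter, 85 mm high; origin at its underside. Leave alone.
- sprayer: White bottle with black cap, 68 mm in diameter, 190 mm high; origin at its underside. Leave alone.
- beaker: Grey plastic cup, 72 mm in diameter, 85 mm high; origin at its underside. Leave alone.
- wrench: Loose steel wrench lying on the bench; origin at its underside. Leave alone.

How it is judged (in metres and radians):
On the way:
1. the leg is seated in its end position and let go, with the tailstock still closed (value of joint leg above 1.68 rad and contact force between each of the arm, the fingers and leg below 0.2 N and value of joint tailstock below 0.01 m), for 0.2 s.
At the end, for the whole second after the job is handed in: Leg still at its end (over 1.68 rad); tailstock at rest with its pointer within 5 mm of the clip's fin along the slide, held there by the gripper's fingers (over 3 N of contact) through the last second (value of joint leg above 1.68 rad and y of tailstock_pointer in the frame of clip_mark between -0.005 and 0.005 m and velocity of joint tailstock between -0.01 and 0.01 m/s and contact force between the fingers and tailstock above 3 N); the arm keeps its last pose, push and grip.
It fails at once if a loose thing on the bench is shifted more than 25 mm (distance of any of wheel_a_center, wheel_b_center, bearing, tub, sprayer, beaker, wrench from where it was at the start of the episode above 0.025 m).
It fails at once if the tailstock is pulled out more than 15 mm before the leg is seated (value of joint tailstock above 0.015 m and value of joint leg below 1.6 rad).
It also fails if it takes over 48 s, if anything falls off the work surface, if the arm or the gripper's body presses on something with over 40 N, if the wrist force passes 120 N, or if a joint passes its speed limit or range.

## Working session

There is one attempt and no reset: what is moved stays moved. The work goes in short steps, Python scripts to look and compute and a tool call to move; the robot and the scene stay as the last step left them, time stands still between calls to the robot, and variables do not carry over. Pictures are saved under pics/ and viewed, and the job is handed in when it is done.

Besides the shell and the picture viewer there is one more tool, called after ">>>" as a command line: name --argument value ..., lists and objects as JSON in quotes. jog_arm: Moves the arm, as the interface text tells. Its arguments: {"type":"object","properties":{"targets":{"type":"array","items":{"type":"object","properties":{"xyz":{"type":"array","items":{"type":"number"}},"rot":{"type":"array","items":{"type":"number"}},"claw":{"type":"number"}}}},"newtons":{"type":"number"}},"required":["targets"]}

```bash
mkdir -p pics
cat > h.py <<'E'
from plant import read_state, imaging, r
import numpy as np, cv2
def snap(n,tag):
    s=imaging.snapshot(n); cv2.imwrite(f'pics/{tag}.png',s['image'][:,:,::-1]); np.savez(f'pics/{tag}.npz',**s); return s
def load(tag): return np.load(f'pics/{tag}.npz')
def px(s,u,v,d=None,z=None):
    K=s['camera_matrix'];T=np.linalg.inv(s['world_to_cam'])
    ray=np.linalg.solve(K,[u,v,1.])
    if z is not None:
        a=T[:3,:3]@ray; return T[:3,3]+a*(z-T[2,3])/a[2]
    d=s['z_map'][int(v),int(u)] if d is None else d
    return T[:3,:3]@(ray*d)+T[:3,3]
def proj(s,p):
    c=s['world_to_cam']@np.append(p,1); q=s['camera_matrix']@c[:3]; return q[:2]/q[2]
def crop(tag,x0,y0,x1,y1,k,out):
    im=cv2.imread(f'pics/{tag}.png')[y0:y1,x0:x1]; cv2.imwrite(f'pics/{out}.png',cv2.resize(im,None,fx=k,fy=k,interpolation=cv2.INTER_CUBIC))
E
python3 - <<'E'
from h import *
print(read_state()); snap('scene','s0'); s=snap('top','t0'); print(s['camera_matrix'],s['world_to_cam'])
E
```

```text
{'time_s': 0.0, 'joints': array([-7.04557301e+01,  5.26145694e+00,  7.05800638e+01, -1.85247638e-03,
        1.04265776e+02, -3.24766030e+00]), 'qvel': array([-0.0207059 ,  0.00743193, -0.01155932, -0.02778212,  0.02087665,
        0.06044376]), 'joint_efforts': array([-1.71334082e-04, -4.46449685e+01, -4.06445289e+01,  6.98263873e-02,
        2.94585025e-02, -1.74481252e-04]), 'eef_pos': array([ 0.23233362, -0.55288152,  0.22154202]), 'tool_rot': array([-1.79995715e+02,  1.07226460e-01, -6.72085206e+01]), 'wrist_force': array([-0.38171422, -0.58055432, -0.68043761]), 'wrist_torque': array([-0.03035933, -0.00874821, -0.00627453]), 'width': 0.0876702651905453}
[[496.05867166   0.         258.55423085]
 [  0.         496.05867166 191.49275369]
 [  0.           0.           1.        ]] [[-4.20445422e-03 -9.99990439e-01 -1.20205406e-03  4.17517711e-03]
 [-9.82250082e-01  4.35528291e-03 -1.87525486e-01  5.72510513e-01]
 [ 1.87528928e-01  3.92275378e-04 -9.82259002e-01  1.28867319e+00]
 [ 0.00000000e+00  0.00000000e+00  0.00000000e+00  1.00000000e+00]]
```

View pics/s0.png

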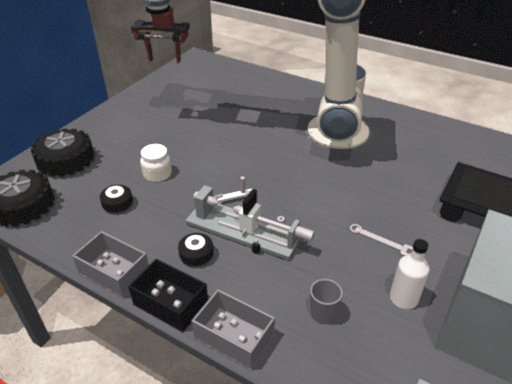

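View pics/t0.png

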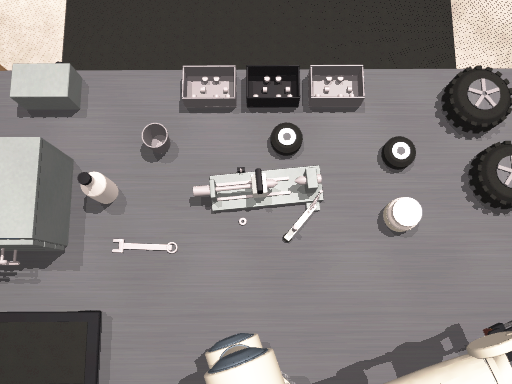

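The top view shows the stand at about u 195–323, v 165–212. Its +y end, with the barrel, is on the left. The leg runs from about (319,197) to (287,240), the clip is near (241,171), and the bearing is at (243,221). I'll enlarge these areas.

Run:
```python
from h import *
crop('t0',185,155,335,255,5,'t0c'); crop('s0',175,165,325,265,5,'s0c')
```

```text
(no output)
```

View pics/t0c.png

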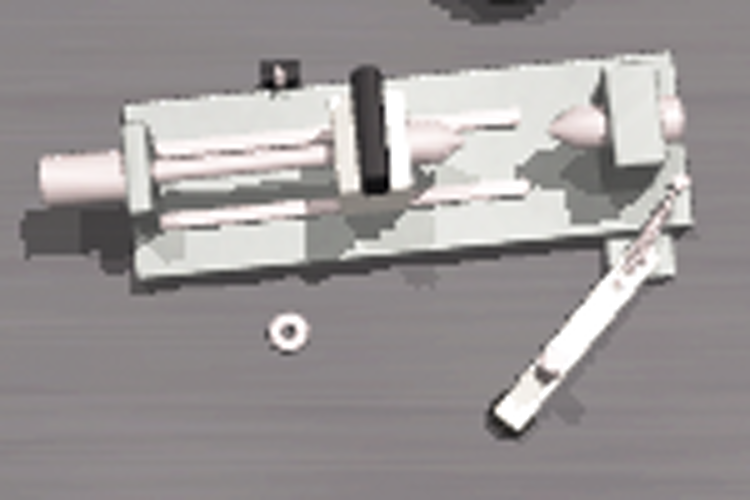

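View pics/s0c.png

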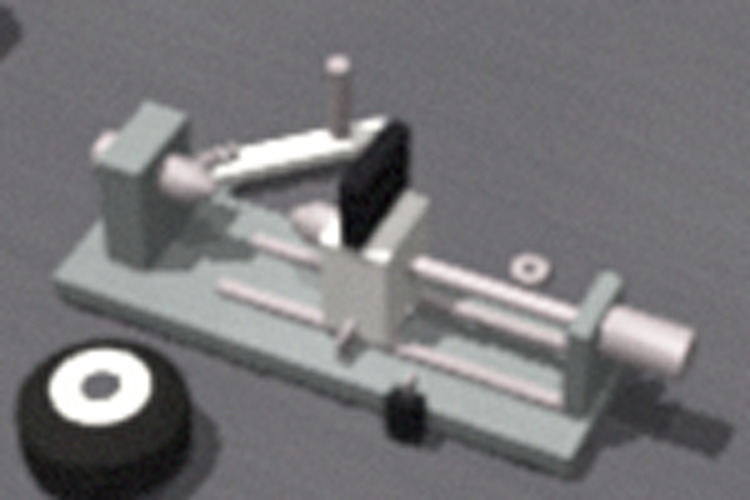

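Run:
```python
from h import *
from scipy.optimize import least_squares
t=load('t0');s=load('s0')
for n in(t,s): print('cam',np.linalg.inv(n['world_to_cam'])[:3,3])
c=lambda u,v,o:(o[0]+(u+.5)/5-.5,o[1]+(v+.5)/5-.5)
T=lambda u,v:c(u,v,(185,155)); S=lambda u,v:c(u,v,(175,165))
obs=[(t,T(122,103),(.05,.17,.022)),(t,T(670,52),(.05,-.14,.022)),(t,T(690,225),(-.05,-.14,.022)),(t,T(137,275),(-.05,.17,.022)),
(s,S(55,275),(.05,-.14,.022)),(s,S(572,462),(.05,.17,.022)),
(t,T(368,66),(.03,.035,.139)),(t,T(375,192),(-.03,.035,.139))]
def W(p,q): 
    a=p[2];return np.array([p[0]+np.cos(a)*q[0]-np.sin(a)*q[1],p[1]+np.sin(a)*q[0]+np.cos(a)*q[1],q[2]])
f=lambda p:np.concatenate([proj(n,W(p,q))-uv for n,uv,q in obs])
p=least_squares(f,[.5,0,0]).x
print(p,np.degrees(p[2]));print(f(p).reshape(-1,2).round(1))
a=p[2];R=np.array([[np.cos(a),-np.sin(a)],[np.sin(a),np.cos(a)]])
loc=lambda w:np.append(R.T@(w[:2]-p[:2]),w[2])
print('fin top', loc(px(t,*T(280,72),z=.043)), 'scene',loc(px(s,*S(412,380),z=.043)))
print('ptr', loc(px(s,*S(345,333),z=.047)))
H=W(p,(-.064,-.11,.056));print('hinge',H)
for nm,q in(('post top s',px(s,*S(338,62),z=.078)),('post base s',px(s,*S(342,134),z=.023)),('end t',px(t,*T(510,412),z=.023))):
    l=loc(q);d=l[:2]-[-.064,-.11];print(nm,q,l,np.hypot(*d),np.arctan2(-d[0],d[1]))
print('bearing',px(t,*T(289,331),z=.007))
for nm,u,v in(('tub',403,214),('wa',287,138),('wb',399,152),('wr',172,247)):print(nm,px(t,u,v))
print('grip',W(p,(0,.035,.119)))
np.save('pose.npy',p)
```

```text
cam [3.20702550e-01 1.17617717e-03 1.37317617e+00]
cam [1.39181519 0.50191754 0.95970156]
[ 0.59096354 -0.03328338  0.08801159] 5.042692782459227
[[-0.2 -0.1]
 [ 0.6  0.1]
 [ 0.7  0.6]
 [-0.6  0.8]
 [-0.  -0.3]
 [ 0.2 -0.8]
 [-0.7  0.1]
 [ 0.  -2.2]]
fin top [0.05418716 0.07971462 0.043     ] scene [0.05459538 0.08114136 0.043     ]
ptr [0.0429248  0.03653058 0.047     ]
hinge [ 0.53688004 -0.14848309  0.056     ]
post top s [ 0.47363963 -0.09566204  0.078     ] [-0.12235277 -0.05182468  0.078     ] 0.08239789298064307 0.7869209895660824
post base s [ 0.4721444  -0.09500428  0.023     ] [-0.1237844  -0.05103804  0.023     ] 0.08396836683978477 0.7923240885046423
end t [ 0.45197696 -0.07412456  0.023     ] [-0.14203849 -0.02846647  0.023     ] 0.11286152458795114 0.7634990897129216
bearing [0.49900065 0.04685907 0.007     ]
tub [ 0.50542085 -0.37753751  0.08151326]
wa [ 0.72571628 -0.07813934  0.04420688]
wb [ 0.68168344 -0.38509912  0.0527244 ]
wr [ 0.42823938  0.24185688 -0.00346692]
grip [0.58788711 0.00158116 0.119     ]
```

>>> jog_arm --targets '[{"xyz": [20, 38, 5], "rot": [0, 0, -5], "claw": 1}, {"xyz": [40, 76, 5], "rot": [0, 0, -10], "claw": 1}, {"xyz": [60, 114, 5], "rot": [0, 0, -14], "claw": 1}, {"xyz": [80, 152, 5], "rot": [0, 0, -17.7], "claw": 1}, {"xyz": [100, 190, 5], "rot": [0, 0, -17.7], "claw": 1}]' --newtons 20

```text
time_s: 0.52
eef_pos: [0.3295, -0.3671, 0.226]
tool_rot: [180.0, 0.1, -85.1]
wrist_force: [-0.1, 0.0, 0.3]
width: 0.0582
```

Run:
```python
from h import *
p=np.load('pose.npy');a=p[2]
for th in (.79,1,1.2,1.4,1.5,1.6,1.65,1.75):
    x,y=-.064-.085*np.sin(th),-.11+.085*np.cos(th)
    w=lambda x,y:(1e3*np.array([p[0]+np.cos(a)*x-np.sin(a)*y,p[1]+np.sin(a)*x+np.cos(a)*y])).round(1)
    print(th,w(x,y),w(x,y+.0205))
```

```text
0.79 [471.5 -94.2] [469.7 -73.8]
1 [ 461.6 -109. ] [459.8 -88.6]
1.2 [ 455.3 -124.8] [ 453.5 -104.3]
1.4 [ 452.2 -141.5] [ 450.4 -121. ]
1.5 [ 451.9 -149.9] [ 450.1 -129.5]
1.6 [ 452.5 -158.4] [ 450.7 -138. ]
1.65 [ 453.1 -162.6] [ 451.3 -142.2]
1.75 [ 454.9 -170.9] [ 453.1 -150.5]
```

>>> jog_arm --targets '[{"xyz": [17, 39, -4], "claw": 1}, {"xyz": [33, 76, -8], "claw": 1}, {"xyz": [50, 113, -12], "claw": 1}, {"xyz": [66, 150, -16], "claw": 1}, {"xyz": [82, 187, -20], "claw": 1}]'

```text
$.targets[0]: bad value
```

>>> jog_arm --targets '[{"xyz": [16, 37, -10], "claw": 1}, {"xyz": [32, 70, -20], "claw": 1}, {"xyz": [48, 100, -30], "claw": 1}, {"xyz": [56, 125, -40], "claw": 1}, {"xyz": [56, 125, -50], "claw": 1}]'

```text
$.targets[0]: bad value
```

>>> jog_arm --targets '[{"xyz": [17, 39, -4], "rot": [0, 0, 0], "claw": 1}, {"xyz": [33, 76, -8], "rot": [0, 0, 0], "claw": 1}, {"xyz": [50, 113, -12], "rot": [0, 0, 0], "claw": 1}, {"xyz": [66, 150, -16], "rot": [0, 0, 0], "claw": 1}, {"xyz": [82, 187, -20], "rot": [0, 0, 0], "claw": 1}]'

```text
time_s: 0.93
eef_pos: [0.4117, -0.178, 0.2056]
tool_rot: [180.0, 0.2, -85.2]
wrist_force: [0.2, -0.8, 0.7]
width: 0.0246
```

>>> jog_arm --targets '[{"xyz": [16, 37, -10], "rot": [0, 0, 0], "claw": 1}, {"xyz": [32, 70, -20], "rot": [0, 0, 0], "claw": 1}, {"xyz": [48, 100, -30], "rot": [0, 0, 0], "claw": 1}, {"xyz": [56, 125, -40], "rot": [0, 0, 0], "claw": 1}, {"xyz": [56, 125, -50], "rot": [0, 0, 0], "claw": 1}]'

```text
time_s: 1.35
eef_pos: [0.4684, -0.0488, 0.1544]
tool_rot: [180.0, 0.3, -84.9]
wrist_force: [-0.4, 0.4, 0.2]
width: 0.0006
```

Run:
```python
from h import *
s=read_state();print(s['eef_pos'],s['tool_rot'],s['width'])
snap('scene','s1'); snap('top','t1'); crop('s1',175,85,325,265,4,'s1c')
```

```text
[ 0.46837002 -0.04881438  0.15442796] [179.95491154   0.27225767 -84.85710066] 0.0005748305433399369
```

View pics/s1c.png

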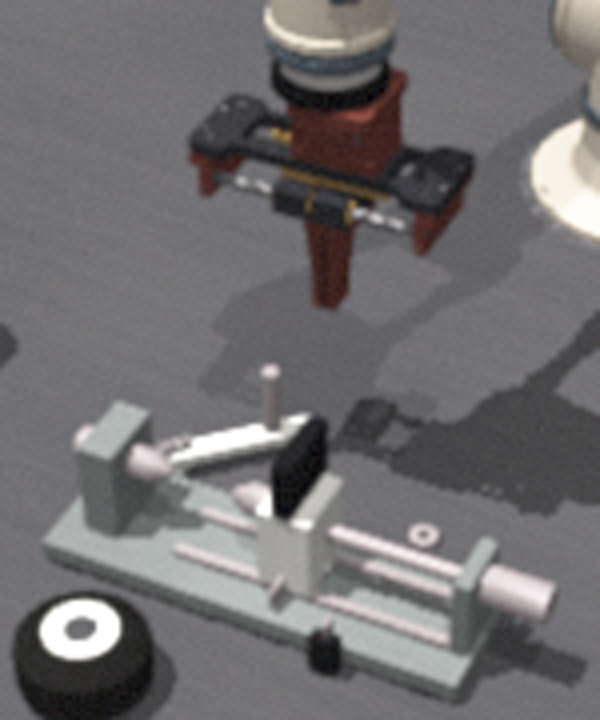

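The gripper is closed and clear of the post. In the crop the post top is at about (270,370) and the fingertips at about (328,300). Next I descend and then push along the arc.

>>> jog_arm --targets '[{"xyz": [1, 0, -30], "rot": [0, 0, 0], "claw": 1}, {"xyz": [1, 0, -60], "rot": [0, 0, 0], "claw": 1}, {"xyz": [1, 0, -90], "rot": [0, 0, 0], "claw": 1}, {"xyz": [1, 0, -108], "rot": [0, 0, 0], "claw": 1}, {"xyz": [1, 0, -109], "rot": [0, 0, 0], "claw": 1}]'

```text
time_s: 1.87
eef_pos: [0.4647, -0.0531, 0.0399]
tool_rot: [179.3, 0.3, -85.1]
wrist_force: [-0.7, 0.4, -0.7]
width: 0.0004
```

>>> jog_arm --targets '[{"xyz": [0, -5, 0], "rot": [0, 0, 0], "claw": 1}, {"xyz": [0, -10, 0], "rot": [0, 0, 0], "claw": 1}, {"xyz": [0, -16, 0], "rot": [0, 0, 0], "claw": 1}, {"xyz": [0, -21, 0], "rot": [0, 0, 0], "claw": 1}, {"xyz": [0, -26, 0], "rot": [0, 0, 0], "claw": 1}]'

```text
time_s: 2.28
eef_pos: [0.4652, -0.0797, 0.0414]
tool_rot: [179.4, 0.3, -85.2]
wrist_force: [-6.0, 7.8, 5.2]
width: -0.0001
```

Run:
```python
from h import *
s=read_state();print(s['wrist_force'],s['eef_pos'])
snap('scene','s2'); snap('top','t2'); crop('s2',175,85,325,265,4,'s2c')
```

```text
[-5.99062198  7.83526602  5.18438199] [ 0.46517129 -0.07965964  0.04141719]
```

View pics/s2c.png

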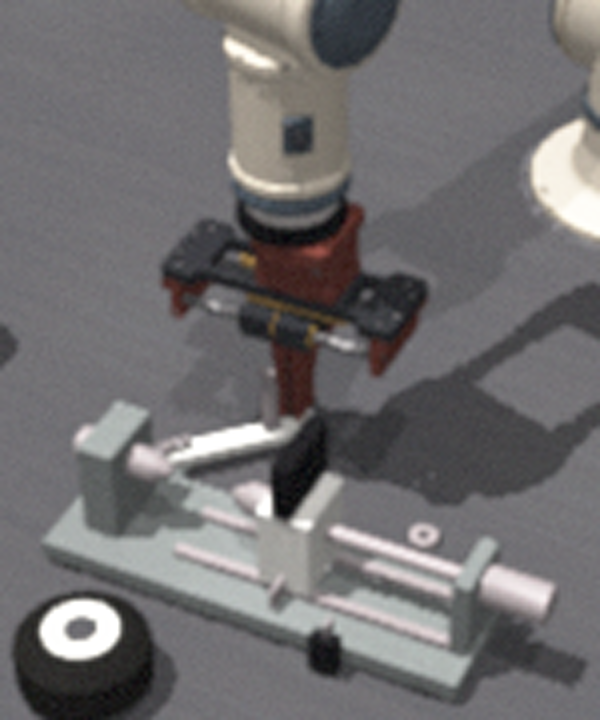

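Contact is made at the post and the leg is about to turn. I continue along the arc.

>>> jog_arm --targets '[{"xyz": [-3, -4, 2], "rot": [0, 0, 0], "claw": 1}, {"xyz": [-6, -9, 3], "rot": [0, 0, 0], "claw": 1}, {"xyz": [-8, -14, 4], "rot": [0, 0, 0], "claw": 1}, {"xyz": [-10, -19, 4], "rot": [0, 0, 0], "claw": 1}, {"xyz": [-12, -24, 4], "rot": [0, 0, 0], "claw": 1}]'

```text
time_s: 2.8
eef_pos: [0.4528, -0.1044, 0.045]
tool_rot: [179.4, 0.3, -85.2]
wrist_force: [-1.3, 1.4, 0.3]
width: 0.0007
```

Run:
```python
from h import *
snap('scene','s3'); crop('s3',175,85,325,265,4,'s3c')
```

```text
(no output)
```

View pics/s3c.png

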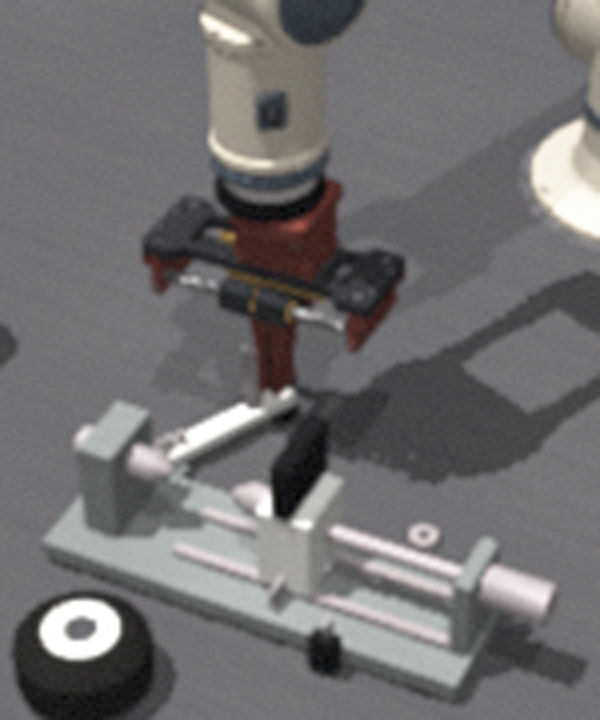

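>>> jog_arm --targets '[{"xyz": [-2, -6, 0], "rot": [0, 0, 0], "claw": 1}, {"xyz": [-3, -12, 0], "rot": [0, 0, 0], "claw": 1}, {"xyz": [-3, -18, 0], "rot": [0, 0, 0], "claw": 1}, {"xyz": [-3, -24, 0], "rot": [0, 0, 0], "claw": 1}, {"xyz": [-2, -30, 0], "rot": [0, 0, 0], "claw": 1}]'

```text
time_s: 3.27
eef_pos: [0.4508, -0.1362, 0.0451]
tool_rot: [179.4, 0.2, -85.2]
wrist_force: [-0.1, 0.7, -0.2]
width: 0.0005
```

>>> jog_arm --targets '[{"xyz": [0, -3, 0], "rot": [0, 0, 0], "claw": 1}, {"xyz": [0, -6, 0], "rot": [0, 0, 0], "claw": 1}, {"xyz": [1, -8, 0], "rot": [0, 0, 0], "claw": 1}, {"xyz": [1, -8, 0], "rot": [0, 0, 0], "claw": 1}]'

```text
time_s: 3.6
eef_pos: [0.452, -0.1446, 0.0452]
tool_rot: [179.4, 0.2, -85.2]
wrist_force: [0.1, 0.7, 0.3]
width: 0.0004
```

Run:
```python
from h import *
snap('scene','s4'); snap('top','t4');crop('s4',175,85,325,265,4,'s4c')
```

```text
(no output)
```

View pics/s4c.png

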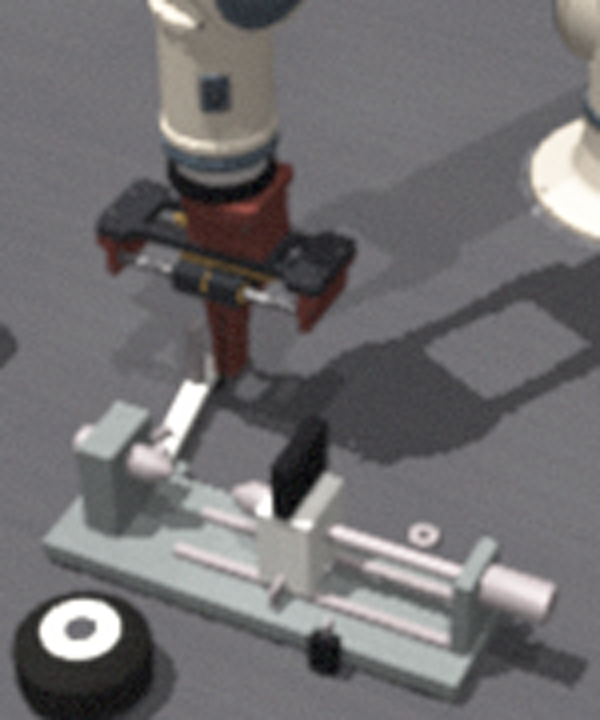

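The leg is well out and may have snapped. I back off and check.

>>> jog_arm --targets '[{"xyz": [-2, 15, 0], "rot": [0, 0, 0], "claw": 1}, {"xyz": [-4, 40, 10], "rot": [0, 0, 0], "claw": 1}, {"xyz": [-4, 60, 40], "rot": [0, 0, 0], "claw": 1}, {"xyz": [-4, 80, 80], "rot": [0, 0, 0], "claw": 1}, {"xyz": [-4, 90, 120], "rot": [0, 0, 0], "claw": -1}]'

```text
time_s: 4.12
eef_pos: [0.4467, -0.0527, 0.1626]
tool_rot: [179.2, 0.3, -85.1]
wrist_force: [1.7, 0.5, 1.1]
width: 0.0043
```

Run:
```python
from h import *
s=snap('scene','s5'); snap('top','t5');crop('s5',175,85,325,265,4,'s5c')
p=np.load('pose.npy');a=p[2]
for th in(1.5,1.6,1.75):
    x,y=-.064-.085*np.sin(th),-.11+.085*np.cos(th)
    for z in(.023,.078):
        w=np.array([p[0]+np.cos(a)*x-np.sin(a)*y,p[1]+np.sin(a)*x+np.cos(a)*y,z]);print(th,z,(proj(s,w)-[175,85])*4+1.5)
```

```text
1.5 0.023 [225.94384123 387.60813503]
1.5 0.078 [223.47421151 329.59323873]
1.6 0.023 [216.10400283 384.338091  ]
1.6 0.078 [213.39307045 326.36004579]
1.75 0.023 [200.49022388 380.68008414]
1.75 0.078 [197.39551649 322.74415247]
```

View pics/s5c.png

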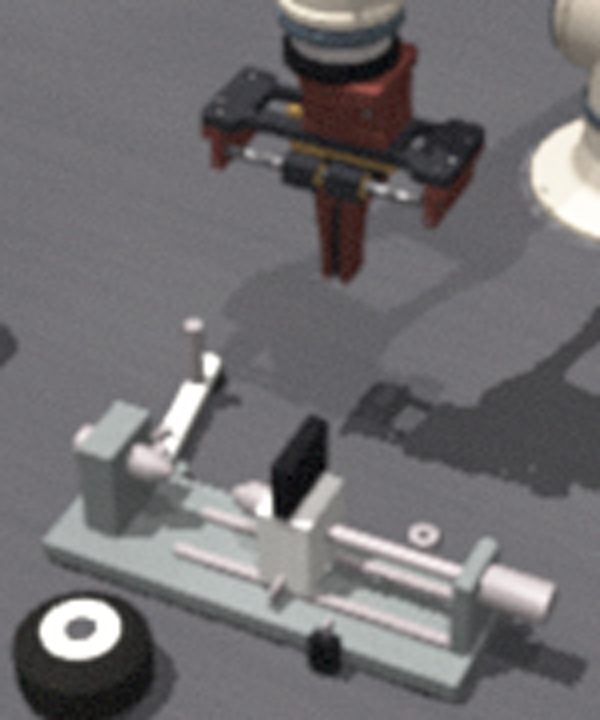

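The post top is at about (195,325) in the crop. For 1.75 rad I predicted (197,323), so the leg is seated and the tool is clear. Next I open and move over the paddle.

>>> jog_arm --targets '[{"xyz": [0, 0, 25], "rot": [0, 0, 0], "claw": -1}, {"xyz": [30, 12, 45], "rot": [0, 0, 0], "claw": -1}, {"xyz": [65, 25, 45], "rot": [0, 0, 0], "claw": -1}, {"xyz": [100, 40, 45], "rot": [0, 0, 0], "claw": -1}, {"xyz": [135, 53, 45], "rot": [0, 0, 0], "claw": -1}]'

```text
time_s: 4.63
eef_pos: [0.5873, 0.0004, 0.2156]
tool_rot: [-179.8, 0.0, -85.1]
wrist_force: [-1.2, -0.1, 0.3]
width: 0.045
```

>>> jog_arm --targets '[{"xyz": [5, 2, 0], "rot": [0.8, 0, 0], "claw": -1}, {"xyz": [6, 2, -10], "rot": [0.8, 0, 0], "claw": -1}, {"xyz": [6, 2, -20], "rot": [0.8, 0, 0], "claw": -1}, {"xyz": [6, 2, -30], "rot": [0.8, 0, 0], "claw": -1}, {"xyz": [6, 2, -30], "rot": [0.8, 0, 0], "claw": -1}]'

```text
time_s: 5.05
eef_pos: [0.5912, 0.0018, 0.1826]
tool_rot: [-180.0, 0.8, -85.1]
wrist_force: [-1.3, -0.1, -0.3]
width: 0.0783
```

Run:
```python
from h import *
s=snap('scene','s6'); snap('top','t6');crop('s6',175,85,325,265,4,'s6c')
```

```text
(no output)
```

View pics/s6c.png

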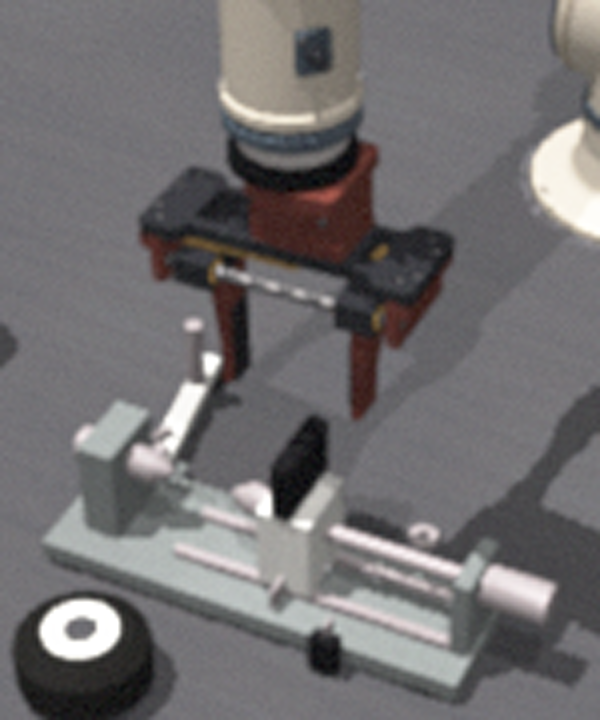

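The fingers straddle the paddle: tips at (230,378) and (363,415), paddle top at (313,420). Descending.

>>> jog_arm --targets '[{"xyz": [-3, 0, -25], "rot": [0, -0.8, 0], "claw": -1}, {"xyz": [-3, 0, -50], "rot": [0, -0.8, 0], "claw": -1}, {"xyz": [-3, 0, -70], "rot": [0, -0.8, 0], "claw": -1}, {"xyz": [-3, 0, -80], "rot": [0, -0.8, 0], "claw": -1}, {"xyz": [-3, 0, -80], "rot": [0, -0.8, 0], "claw": -1}]'

```text
time_s: 5.57
eef_pos: [0.5875, 0.0017, 0.1033]
tool_rot: [-179.2, 0.8, -85.1]
wrist_force: [-0.2, -0.2, 0.1]
width: 0.0875
```

>>> jog_arm --targets '[{"xyz": [0, 0, 1], "rot": [0, 0, 0], "claw": 1}, {"xyz": [0, 0, 1], "rot": [0, 0, 0], "claw": 1}, {"xyz": [0, 0, 1], "rot": [0, 0, 0], "claw": 1}, {"xyz": [0, 0, 1], "rot": [0, 0, 0], "claw": 1}, {"xyz": [0, 0, 1], "rot": [0, 0, 0], "claw": 1}]' --newtons 40

```text
time_s: 5.98
eef_pos: [0.5881, 0.0017, 0.1055]
tool_rot: [-179.1, 0.7, -85.1]
wrist_force: [-0.1, 0.0, -0.2]
width: 0.058
```

>>> jog_arm --targets '[{"xyz": [0, 0, 0], "rot": [0, 0, 0], "claw": 1}, {"xyz": [0, 0, 0], "rot": [0, 0, 0], "claw": 1}, {"xyz": [0, 0, 0], "rot": [0, 0, 0], "claw": 1}, {"xyz": [0, 0, 0], "rot": [0, 0, 0], "claw": 1}, {"xyz": [0, 0, 0], "rot": [0, 0, 0], "claw": 1}]'

```text
time_s: 6.4
eef_pos: [0.5881, 0.0017, 0.1054]
tool_rot: [-179.1, 0.7, -85.1]
wrist_force: [-0.4, -0.2, -0.3]
width: 0.0247
```

>>> jog_arm --targets '[{"xyz": [0, 0, 0], "rot": [0, 0, 0], "claw": 1}, {"xyz": [0, 0, 0], "rot": [0, 0, 0], "claw": 1}, {"xyz": [0, 0, 0], "rot": [0, 0, 0], "claw": 1}, {"xyz": [0, 0, 0], "rot": [0, 0, 0], "claw": 1}, {"xyz": [0, 0, 0], "rot": [0, 0, 0], "claw": 1}]'

```text
time_s: 6.82
eef_pos: [0.5881, 0.0004, 0.1053]
tool_rot: [-179.1, 0.6, -85.1]
wrist_force: [2.1, -5.6, 0.4]
width: 0.0158
```

Gripped at 15.8 mm, which matches the paddle's 16 mm. Now I pull along the stand's +y.

>>> jog_arm --targets '[{"xyz": [-1, 9, 0], "rot": [0, 0, 0], "claw": 1}, {"xyz": [-1.7, 18, 0], "rot": [0, 0, 0], "claw": 1}, {"xyz": [-2.5, 27, 0], "rot": [0, 0, 0], "claw": 1}, {"xyz": [-3.3, 36, 0], "rot": [0, 0, 0], "claw": 1}, {"xyz": [-4, 43, 0], "rot": [0, 0, 0], "claw": 1}]'

```text
time_s: 7.23
eef_pos: [0.5842, 0.0417, 0.1053]
tool_rot: [-179.1, 0.4, -85.2]
wrist_force: [-0.1, -9.3, -0.3]
width: 0.0159
```

>>> jog_arm --targets '[{"xyz": [0, 1, 0], "rot": [0, 0, 0], "claw": 1}, {"xyz": [0, 1, 0], "rot": [0, 0, 0], "claw": 1}]'

```text
time_s: 7.4
eef_pos: [0.5842, 0.0417, 0.1053]
tool_rot: [-179.1, 0.2, -85.2]
wrist_force: [-0.6, -6.9, -0.0]
width: 0.0158
```

Run:
```python
from h import *
s=snap('scene','s7'); snap('top','t7');crop('s7',215,190,315,260,8,'s7c');crop('t7',185,155,335,255,5,'t7c')
```

```text
(no output)
```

View pics/s7c.png

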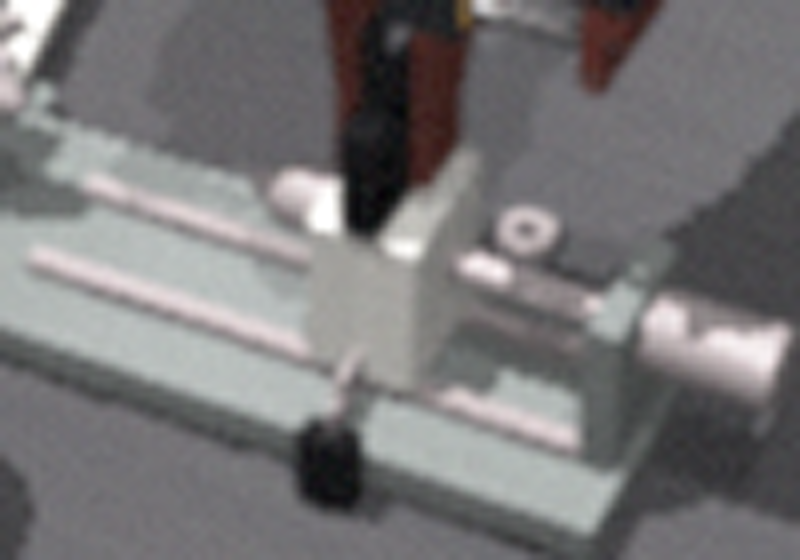

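View pics/t7c.png

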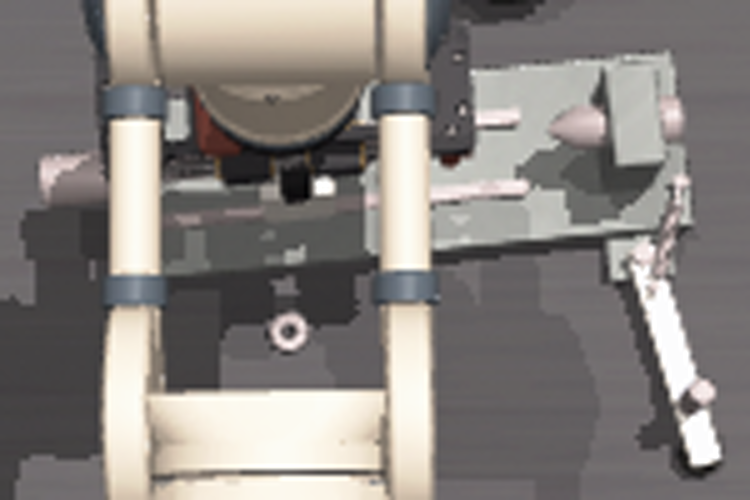

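Run:
```python
from h import *
s=load('s7');p=np.load('pose.npy');a=p[2]
W=lambda x,y,z:np.array([p[0]+np.cos(a)*x-np.sin(a)*y,p[1]+np.sin(a)*x+np.cos(a)*y,z])
crop('s7',250,225,275,250,30,'s7z');crop('s0',235,223,265,248,26,'s0z');crop('t0',230,162,260,182,26,'t0z')
k=lambda o,f,q:((q-o)*f+(f-1)/2).round(0)
for n,y in(('y75',.075),('y77',.0765),('y80',.080),('y82',.082)):
  print(n,'ptr top',k(np.array([250,225]),30,proj(s,W(.044,y,.047))),'fin top',k(np.array([250,225]),30,proj(s,W(.056,y,.043))))
for y in (.035,.0365): print('s0 ptr',y,k(np.array([235,223]),26,proj(s,W(.044,y,.047))))
for y in(.078,.080,.082):print('s0 fin',y,k(np.array([235,223]),26,proj(s,W(.056,y,.043))),'t0 fin',k(np.array([230,162]),26,proj(load('t0'),W(.056,y,.043))))
```

```text
y75 ptr top [214. 348.] fin top [153. 470.]
y77 ptr top [230. 353.] fin top [169. 476.]
y80 ptr top [266. 366.] fin top [205. 489.]
y82 ptr top [287. 373.] fin top [226. 496.]
s0 ptr 0.035 [218. 228.]
s0 ptr 0.0365 [231. 232.]
s0 fin 0.078 [550. 469.] t0 fin [303. 176.]
s0 fin 0.08 [568. 476.] t0 fin [284. 178.]
s0 fin 0.082 [586. 482.] t0 fin [265. 180.]
```

View pics/s7z.png

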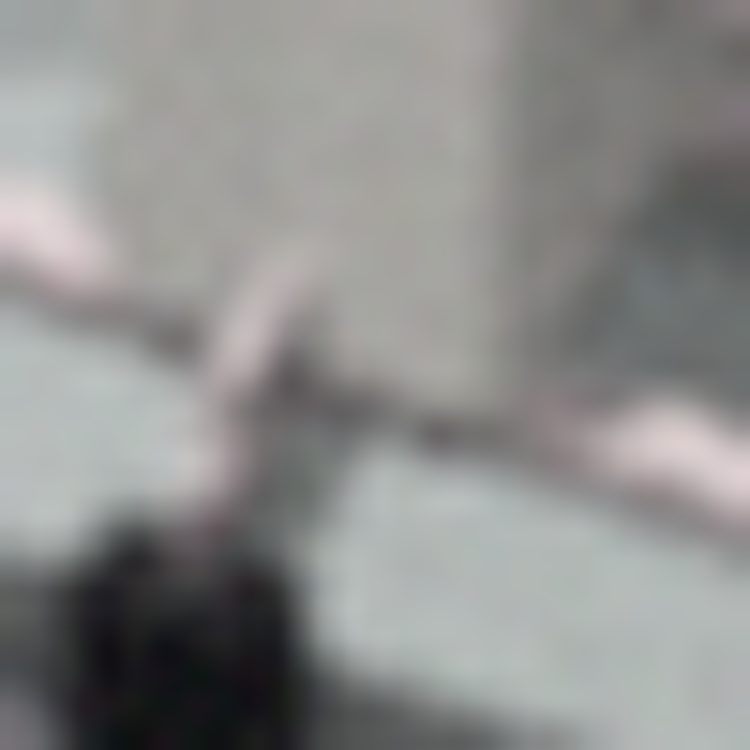

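View pics/s0z.png

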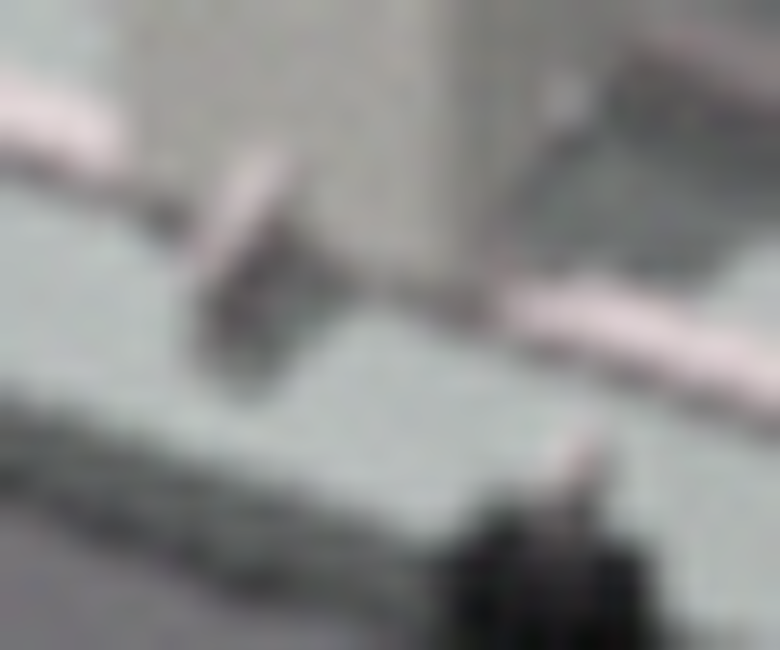

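View pics/t0z.png

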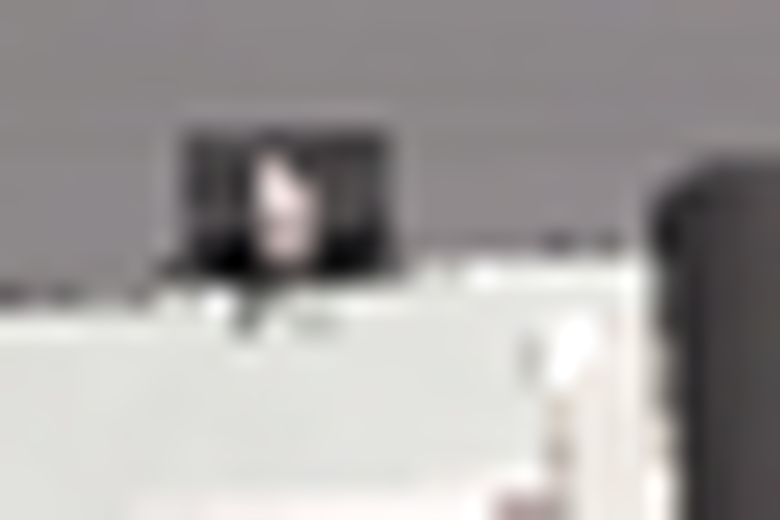

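In the top view the fin sits at y≈0.080 in the stand frame. By both TCP travel and the image, the pointer is at about 0.0765, so roughly 3.7 mm remain.

>>> jog_arm --targets '[{"xyz": [0, 2, 0], "rot": [0, 0, 0], "claw": 1}, {"xyz": [-0.4, 4, 0], "rot": [0, 0, 0], "claw": 1}, {"xyz": [-0.4, 4.8, 0], "rot": [0, 0, 0], "claw": 1}, {"xyz": [-0.4, 4.8, 0], "rot": [0, 0, 0], "claw": 1}]'

```text
time_s: 7.83
eef_pos: [0.5839, 0.0447, 0.1053]
tool_rot: [-179.1, 0.1, -85.3]
wrist_force: [-0.8, -8.8, 0.2]
width: 0.0159
```

Run:
```python
from h import *
s=snap('scene','s8');print(read_state()['eef_pos'])
p=np.load('pose.npy');a=p[2]
W=lambda x,y,z:np.array([p[0]+np.cos(a)*x-np.sin(a)*y,p[1]+np.sin(a)*x+np.cos(a)*y,z])
crop('s8',250,225,275,250,30,'s8z')
k=lambda q:((q-[250,225])*30+14.5).round(0)
for y in(.076,.078,.080,.082): print(y,'ptr top tip/root',k(proj(s,W(.044,y,.047))),k(proj(s,W(.027,y,.047))),'fin top .0525',k(proj(s,W(.0525,y,.043))),'bot',k(proj(s,W(.0525,y,.034))))
im=cv2.imread('pics/s8z.png')
for x in(.027,.044,.05,.055): cv2.circle(im,tuple(int(v) for v in k(proj(s,W(x,.080,.047 if x<.045 else .043)))),4,(0,0,255),-1)
cv2.imwrite('pics/s8y.png',im)
```

```text
[0.58394446 0.04467994 0.10530405]
0.076 ptr top tip/root [225. 351.] [310. 225.] fin top .0525 [181. 448.] bot [181. 520.]
0.078 ptr top tip/root [245. 359.] [331. 232.] fin top .0525 [202. 455.] bot [202. 527.]
0.08 ptr top tip/root [266. 366.] [351. 239.] fin top .0525 [223. 462.] bot [223. 535.]
0.082 ptr top tip/root [287. 373.] [372. 247.] fin top .0525 [244. 470.] bot [244. 542.]
```

View pics/s8y.png

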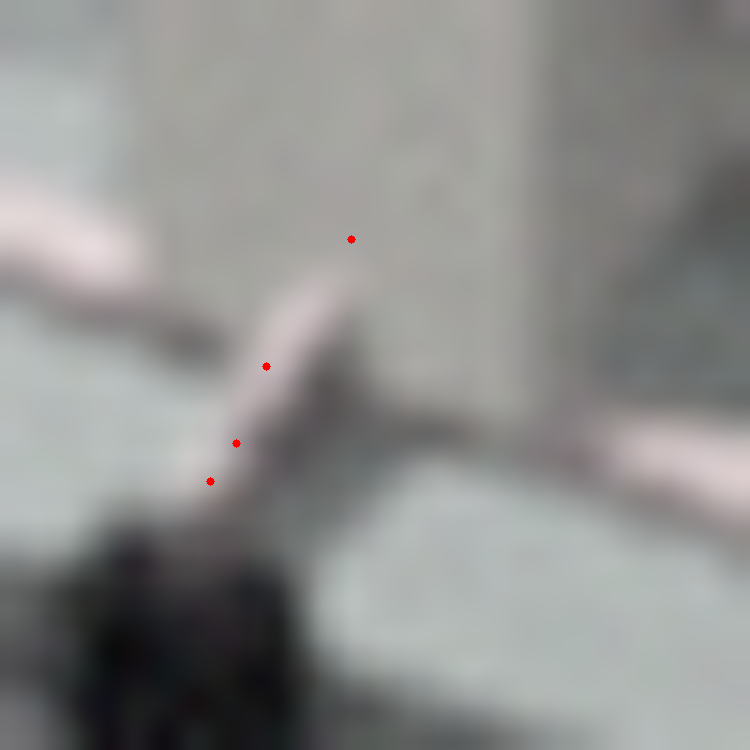

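The pointer and fin now form one continuous line along the stand's x, within about 1 mm. I'll check settling and do one full look before handing in.

>>> jog_arm --targets '[{"xyz": [0, 1, 0], "rot": [0, 0, 0], "claw": 1}, {"xyz": [0, 1, 0], "rot": [0, 0, 0], "claw": 1}, {"xyz": [0, 1, 0], "rot": [0, 0, 0], "claw": 1}, {"xyz": [0, 1, 0], "rot": [0, 0, 0], "claw": 1}]'

```text
time_s: 8.22
eef_pos: [0.584, 0.0443, 0.1053]
tool_rot: [-179.1, 0.0, -85.3]
wrist_force: [-0.5, -7.1, 0.0]
width: 0.0158
```

Run:
```python
from h import *
s=snap('scene','s9');snap('top','t9')
for i in range(2):
    st=read_state();print(st['eef_pos'],st['wrist_force'],st['width'],abs(st['qvel']).max()); imaging.snapshot('top')
crop('s9',175,85,325,265,4,'s9c')
```

```text
[0.58398421 0.04430686 0.1052911 ] [ 0.19812217 -7.9552926  -0.31660595] 0.015862059193499492 0.0924536907074735
[0.58397169 0.04432848 0.10525419] [-0.26349373 -7.94624192  0.25089745] 0.015837709693864655 0.10938837270209759
```

View pics/s9c.png

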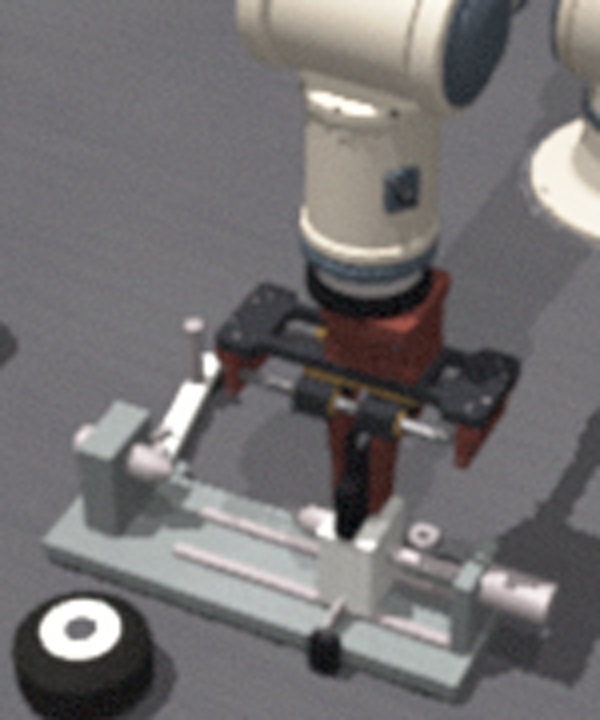

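View pics/t9.png

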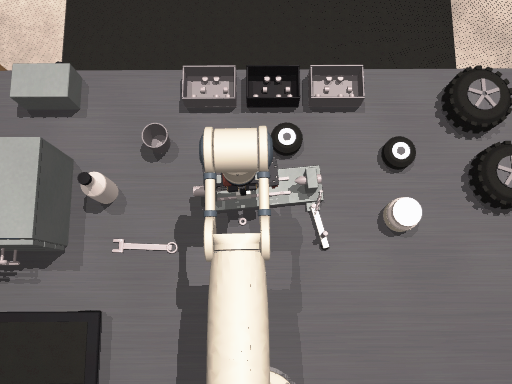

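The leg is seated (post at (195,325)), pointer and fin are lined up at about (335,605)–(325,640), and the loose items haven't moved. Handing in.

Run:
```python
from h import *
print(r.hand_in())
```

```text
the job is handed in; nothing more can be done
None
```

The wheel stand is ready and the job is handed in: the leg is seated, and the gripper is holding the tailstock at the clip's fin.

- **Leg:** I pushed it out by its post with closed fingers until it snapped home, then backed off. The post appeared within about 2–3 px (4x-enlarged crop) of where it should be at 1.75 rad. It was still there in the last picture.
- **Tailstock:** I gripped the paddle at 40 N, with the opening reading 15.8 mm against the paddle's 16 mm. I then pulled it about 44 mm.
- **Alignment:** In the last enlarged crop the pointer and fin lay on one line. The pointer is at about 79 mm along the stand's y and the fin at 80–81 mm, so it may sit 1–2 mm short, within the 5 mm tolerance.
- **Hold:** The arm was at rest with a steady pull of about 8 N from the spring. The job was handed in shortly after 8 s on the robot's clock.
- **Loose things:** None had visibly moved in the final top view.

No check failed. The only spread was about 1.5 mm between the two cameras' readings of the fin, and I aimed within that range.

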